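# Reverse the ratchet and clamp the glued card stack in the model-maker's press

### The job

A freshly glued stack of card layers lies in the bench press, but the ratchet handle on the press is still set to undo. Flip the small direction lever on the ratchet head over to tightening, swing the handle well back anticlockwise to feel that it now clicks round freely that way while the pressure plate stays still, then work the handle to and fro to wind the plate down until it bears firmly on the stack without crushing it, and let go. Leave the stack where it lies and do not disturb the other things on the table.

Things in the scene. Friction and masses are not known exactly. Their poses are not given: they have to be found in the camera images.
- press: Dark cast-iron bench screw press, fixed: base 210 x 300 x 20 mm, two upright steel columns (24 mm thick, tops 206 mm above the table) 118 mm to either side of the spindle, a crosshead between them, its top 156 mm above the table (eyes round the columns 159 mm). Origin: on the spindle axis at table height; z up; its open front, where the handle swings, faces its -x.
- spindle_top (a point): Point on the vertical spindle axis at the top face of the ratchet head, 192 mm above the table. The handle turns about this vertical axis.
- grip (a point): Middle of the black round handle grip (23 mm thick, lying level, 105 to 190 mm from the spindle axis), 150 mm from the axis, 179 mm above the table, at half its thickness. Push here square to the handle while it moves slowly: 1 to 1.5 N free-wheeling; 5 to 6 N driving the screw before the plate touches; firm clamping is about 10.5 N; below 8 N is slack, above 14 N crushes the card.
- ratchet (a joint): Angle of the ratchet handle in rad: 0 when it points to the press's front, growing clockwise seen from above (tightening way); stops at +1.25 and -1.25, near the columns. It starts near the clockwise end, so it must be swung back before it can tighten. 14 teeth, 0.45 rad apart: up to 0.45 rad of a stroke is lost before it bites. Let go under load it springs back a little (up to 0.25 rad); else it stays.
- dir_lever (a joint): Angle of the direction lever in rad, growing clockwise seen from above: -0.45 (end stop) = undo (anticlockwise drives, clockwise free-wheels), +0.45 (other stop) = tighten (clockwise drives, anticlockwise free-wheels). It moves stiffly, about 2 N at its tip, and stays where it is left: push it right over to its stop.
- lever_tip (a point): Tip of the dark thumb lever on top of the ratchet head, 29 mm from its upright pivot, which lies 34 mm from the spindle axis towards the grip; the lever points away from the spindle. At -0.45 rad the tip is on the anticlockwise side of the handle's centre line. The wing is 6 mm thick (9 at the tip), its top 209 mm above the table; the head's flat top under it is at 192 mm.
- platen: The press's level steel pressure plate, 130 x 186 x 16 mm, guided on the columns. Origin: centre of its underside. A full turn of the spindle moves it 10 mm; clockwise is down. It starts some 2 to 4 mm above the stack. Once it touches, the push at the grip climbs 1 N for every 10 mm or so of further grip travel. The screw holds by itself when the handle is let go.
- stack: The work: a loose stack of glued card layers, 112 x 150 mm and some 40 mm high, lying on the press base under the plate. Origin: centre of its underside.
- cup: Bystander: paper coffee cup with blue lid, 81 mm across, 114 mm high. Origin: centre of its underside.
- glue: Bystander: white glue bottle, 52 mm across, 130 mm high. Origin: centre of its underside.
- tape: Bystander: red tape dispenser, 105 x 26 x 70 mm. Origin: centre of its underside.
- house: Bystander: card model of a house, 131 x 63 x 73 mm. Origin: centre of its underside.
- knife: Bystander: yellow cutter knife, 140 mm long, 12 mm high, on the table in front of the press. Origin: centre of its underside.
- weight: Bystander: steel weight, 50 x 50 x 42 mm, beside the press. Origin: centre of its underside.
- offcuts: Bystander: card offcuts, 100 x 55 x 12 mm, beside the press. Origin: centre of its underside.
- spanner: Bystander: small steel spanner, 150 mm long, 7 mm high, behind the press. Origin: centre of its underside.
There are look-alikes about, which are no part of the job. Leave any green look-alike of the stack alone.

How it is judged:
By the outcome, as a careful person would: the job done as asked, in the order asked, and still so for the second after the job is handed in, with the robot touching nothing.
It also fails if it takes over 72 s, if anything falls off the work surface, if the arm or the gripper's body presses on something with over 40 N, if the wrist force passes 120 N, or if a joint passes its speed limit or range.

### The arm

A 6-joint arm with a two-finger parallel gripper is mounted at the origin on the work surface. World frame = base frame: x ahead of the robot, y to its left, z up, the work surface at z = 0. Lengths are in m, angles in rad, forces in N, time in s.
With the tool pointing down it reaches from about 0.3 to 0.875 m from the base axis. Payload 6.4 kg.
Tool frame: the origin (TCP) lies at the centre of the arm's flange, where the gripper is bolted on; the fingertips stand ahead of it and the grasp point (between the pads) lies 147 mm ahead of it (r.tips_ahead is the z of the fingertips in the tool frame, in m); z points along the fingers, y is the line along which they close (so a half turn about z gives the same grasp; the last joint's range is limited). The gripper opens to 88 mm and grips with 3 to 60 N. Pads are 18 mm wide; open, the fingers measure 123 mm over their backs; the gripper's body (75 mm by 187 mm) begins 45 mm behind the grasp point.
Start: joints at [0.974, 0.181, 1.607, -0, 1.354, -0.206], TCP at [0.219, 0.532, 0.405] pointing down, gripper open.
Joint ranges: [-2.99, 2.99], [-0.89, 2.07], [0.3, 2.58], [-1.14, 4.28], [0, 2.63], [-3.12, 3.12]. Speed limits (rad/s): [2.57, 2.57, 3.01, 3.14, 3.14, 3.14].

### API

Orientations are given as [roll, pitch, yaw] about the fixed x, y, z axes, in that order (R = Rz(yaw) Ry(pitch) Rx(roll)).
In Python, from workcell import r gives the robot as it stands. The module is installed in compiled form; this text tells all that it offers.
- The arm moves only by the tool play_rows, never from a script. Its argument "moves" is a list of rows, each a list of 3 entries, a list of its own where there are three numbers: the closure in counts, from 0 (fully open) to 255 (shut), then the shift along the world's x, y, z scaled (see below), then the turn, a rotation vector about the world's x, y, z scaled (see below). A call has 1 to 12 rows; each row shifts and turns the commanded pose from where the row before left it; what a row does not reach is not made up. The controller multiplies each number of a shift by 30 cm and each number of a turn by pi rad. A row lasts 1/12 s, in which the tool goes at most 41.7 mm and 7.16 degrees, less where a joint would pass 70% of its speed; a pose out of reach is approached as far as the arm can. A call with a number of a shift or a turn outside -1 to 1 is refused whole. A call with a gripper value outside its range is refused whole. The fingers move at their own pace and stop on an object; "squeeze" is the grip in N (left out, the last holds). Time passes only in rows, so rows that do not move let the fingers close. It gives the time, the measured TCP pose, the force, the opening and the grip force at its end, in the units of the state.
- r.read_state(): the state, without advancing time (a new reading comes with each control period).
- r.read_camera(name): name is "scene" or "top"; returns the picture (420x560x3 uint8, red, green, blue); there is no depth.
- r.camera_info(name): a dict with "fx", "fy", "cx", "cy" (pixels), "xyz" and "rotation" of the camera in the world. Camera axes: x right, y up, looking along -z (the intrinsics and any distortion apply to the point x, -y, -z); pixel columns grow to the right and rows downward; lengths in m; the calibration is good to about 2 mm. A picture is of the moment at which its call begins. camera_info takes no time and is no camera call.
- r.finish_job(): hands the job in; it is judged then, once.
The state is a dict: "time_s": time; "joint_positions": joint angles; "dq": joint speeds; "effort": joint torques, N m; "tcp_pos": TCP position; "tool_rot": TCP orientation; "force": force on the tool from outside, world axes, zero at the start; "torque": the same for the moment, N m; "finger_gap": opening from 0.0 (shut) to 1.0 (fully open); "grasp_force": force on a finger pad.
Only numpy, scipy, OpenCV 4.12 (cv2) and the standard library are available. Lean on these libraries where they do the work, as an engineer would, in place of code of your own. Each camera call takes 0.05 s, during which the arm holds its last target. There are 200 camera calls.

## Working session

There is one attempt and no reset: what is moved stays moved. The work goes in short steps, Python scripts to look and compute and a tool call to move; the robot and the scene stay as the last step left them, time stands still between calls to the robot, and variables do not carry over. Pictures are saved under pics/ and viewed, at most 10 in all, crops included, and the job is handed in when it is done.

Besides the shell and the picture viewer there is one more tool, called after "Call:" by a JSON object that holds its "method" and its "body", one argument or row to a line. play_rows: Moves the arm, as the interface text tells. Shifts and turns lie within -1 to 1; 1 stands for 30 cm of shift or pi rad of turn. Its arguments: {"type":"object","properties":{"moves":{"type":"array"},"squeeze":{"type":"number"}},"required":["moves"]}

```bash
mkdir -p pics; python3 - <<'E'
from workcell import r
import cv2
for n in("scene","top"):
    i=r.read_camera(n); cv2.imwrite(f"pics/{n}0.png",i[:,:,::-1]); print(n,r.camera_info(n))
print(r.read_state(), r.tips_ahead)
E
```

```text
scene {'fx': 419.4818300990545, 'fy': 419.4818300990545, 'cx': 274.3349510299342, 'cy': 206.90286842250768, 'xyz': array([1.35037252, 0.11466317, 0.91075665]), 'rotation': array([0.78119602, 0.00678113, 1.72804825])}
top {'fx': 515.5731305579478, 'fy': 515.5731305579478, 'cx': 283.80314242635507, 'cy': 211.77409565528657, 'xyz': array([ 0.32199984, -0.01642326,  1.5304071 ]), 'rotation': array([ 0.17297929,  0.00509381, -1.59484262])}
{'time_s': 0.1, 'joint_positions': array([ 9.73703689e-01,  1.81453040e-01,  1.60789597e+00,  9.62239440e-07,
        1.35384428e+00, -2.06322991e-01]), 'dq': array([-0.0022977 , -0.00040703, -0.00239962,  0.00048109, -0.00012596,
        0.00068181]), 'effort': array([ 8.95982748e-05, -4.34819698e+01, -3.42699409e+01,  7.03711272e-02,
        3.39327694e-02, -3.02088586e-05]), 'tcp_pos': array([0.21888071, 0.53146067, 0.40391357]), 'tool_rot': array([-3.14002616e+00, -3.28828956e-04,  2.75082254e+00]), 'force': array([ 0.01739004, -0.18562484, -0.29660581]), 'torque': array([-0.03018457,  0.01927872,  0.00264723]), 'grasp_force': 0.0, 'finger_gap': 1.0064496276640367} 0.166
```

View pics/scene0.png

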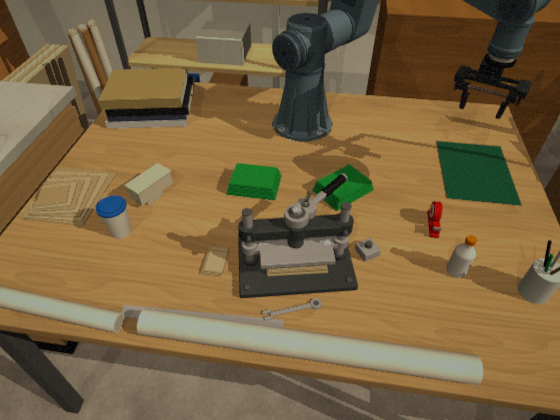

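View pics/top0.png

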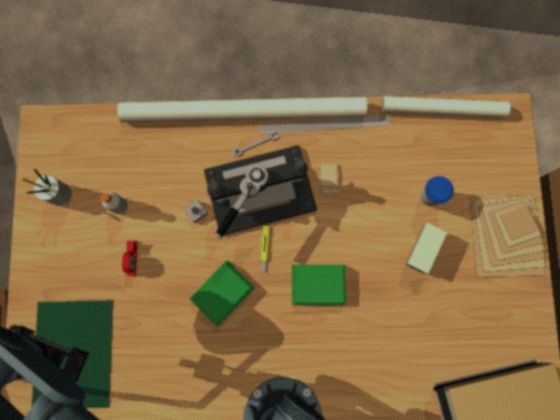

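The top view shows the press at (258,185), with the spindle near (256,178) and the grip end near (222,230). The lever is on the head near (254,186). The green blocks at (222,293) and (318,284) are look-alikes. The real stack is the one lying under the plate. I'll zoom in on the head next.

```bash
cat > h.py <<'E'
import numpy as np, cv2
from scipy.spatial.transform import Rotation as R
from workcell import r
def cam(n):
    c=r.camera_info(n); return c,R.from_euler('xyz',c['rotation']).as_matrix(),np.array(c['xyz'])
def ray(n,u,v,z):
    c,M,o=cam(n); d=M@np.array([(u-c['cx'])/c['fx'],-(v-c['cy'])/c['fy'],-1]); return o+d*(z-o[2])/d[2]
def proj(n,p):
    c,M,o=cam(n); q=M.T@(np.array(p)-o); return np.array([c['cx']+c['fx']*q[0]/-q[2],c['cy']-c['fy']*q[1]/-q[2]])
def crop(n,x0,y0,w,h,s,f):
    i=r.read_camera(n)[y0:y0+h,x0:x0+w,::-1]; cv2.imwrite(f,cv2.resize(i,None,fx=s,fy=s,interpolation=cv2.INTER_CUBIC)); return i
E
python3 - <<'E'
from h import *
a=crop("top",195,140,130,100,6,"pics/t1.png"); crop("scene",225,165,150,130,4.5 and 4,"pics/s1.png")
E
```

```text
(no output)
```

View pics/t1.png

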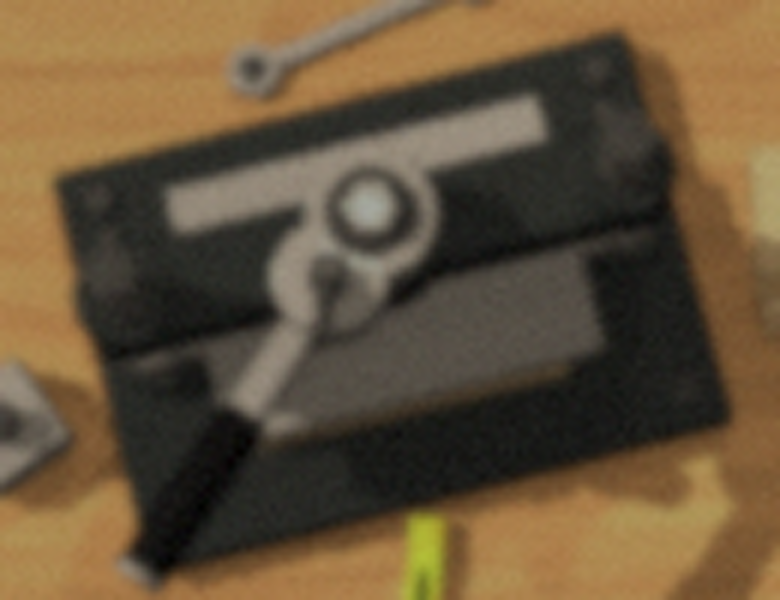

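View pics/s1.png

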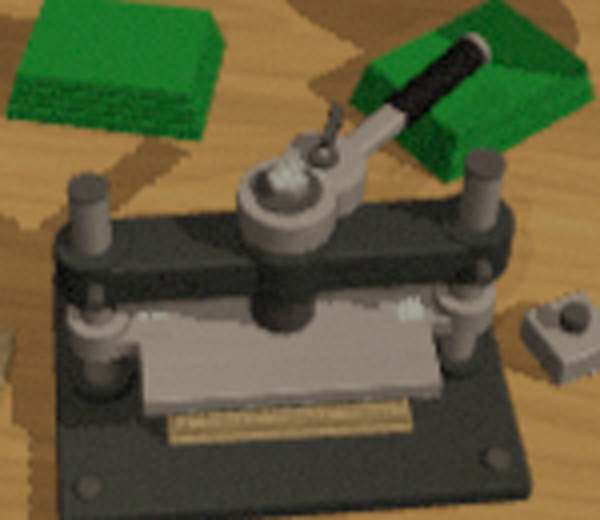

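The top crop shows the head cap at (256.3,175), lever pivot at (249.7,186.7), lever tip at about (248.7,194) and grip middle at about (227.5,222). In the scene crop the column tops are at (247.3,211) and (346.3,205), and the card stack is under the plate at about (297,270).

```bash
python3 - <<'E'
from h import *
T=lambda x,y,z:ray("top",195+x/6,140+y/6,z)
S=lambda x,y,z:ray("scene",225+x/4,165+y/4,z)
c=[S(90,184,.206),S(485,161,.206)]; print('cols',c,'mid',(c[0]+c[1])/2,np.linalg.norm(c[0]-c[1]))
d=c[1]-c[0]; print('col dir yaw',np.arctan2(d[1],d[0]))
b=[T(58,180,.02),T(628,35,.02),T(730,420,.02)];print('base',b, np.arctan2(*(b[0]-b[1])[1::-1]))
for n,x,y,z in[('cap',368,212,.2),('piv',328,278,.209),('tip',322,325,.209),('grip',195,490,.179),('gr0',243,420,.179),('gr1',148,562,.179)]: print(n,T(x,y,z))
for n,x,y,z in[('cap',288,188,.2),('piv',322,153,.209),('tip',336,113,.209),('gripmid',440,78,.185)]: print('S',n,S(x,y,z))
for n,u,v in[('knifeT',265,228),('knifeB',263,271),('weight',196,211)]:print(n,ray("top",u,v,.02))
E
```

```text
cols [array([ 0.68366876, -0.05959972,  0.206     ]), array([0.62984134, 0.1682563 , 0.206     ])] mid [0.65675505 0.05432829 0.206     ] 0.23412765352295462
col dir yaw 1.8027777521994277
base [array([0.71997093, 0.22069654, 0.02      ]), array([ 0.78835217, -0.06820652,  0.02      ]), array([ 0.58893694, -0.11293921,  0.02      ])] 1.8032117768429765
cap [0.65448782 0.05526017 0.2       ]
piv [0.62300008 0.07271882 0.209     ]
tip [0.60206353 0.07560295 0.209     ]
grip [0.53531047 0.13477902 0.179     ]
gr0 [0.56622975 0.11329797 0.179     ]
gr1 [0.50373017 0.15565638 0.179     ]
S cap [0.66369724 0.05498498 0.2       ]
S piv [0.64063891 0.07224761 0.209     ]
S tip [0.60496242 0.07703438 0.209     ]
S gripmid [0.53689509 0.13850064 0.185     ]
knifeT [0.53869163 0.0417029  0.02      ]
knifeB [0.41225857 0.04978367 0.02      ]
weight [0.59487597 0.24621328 0.02      ]
```

Estimated geometry:
- The spindle axis is at (0.656, 0.0545) and the press yaw is 0.232.
- The handle points at world angle 2.55, so it stands at about +0.82.
- The lever is on the anticlockwise side, at about -0.45.

First I'll close the fingers and move to the lever's anticlockwise side.

Call:
{"method": "play_rows", "body": {
  "moves": [
    [255,[0.059,-0.08,0],[0,0,-0.0032]],
    [255,[0.059,-0.08,0],[0,0,-0.0032]],
    [255,[0.059,-0.08,0],[0,0,-0.0032]],
    [255,[0.059,-0.08,0],[0,0,-0.0032]],
    [255,[0.059,-0.08,0],[0,0,-0.0032]],
    [255,[0.059,-0.08,0],[0,0,-0.0032]],
    [255,[0.059,-0.08,0],[0,0,-0.0032]],
    [255,[0.059,-0.08,0],[0,0,-0.0032]],
    [255,[0.059,-0.08,0],[0,0,-0.0032]],
    [255,[0.059,-0.08,0],[0,0,-0.0032]]
  ],
  "squeeze": 10
}}

```text
time_s: 1.03
tcp_pos: [0.3966, 0.2904, 0.4047]
tool_rot: [-3.142, -0.0, 2.65]
force: [1.1, 0.4, 0.7]
finger_gap: 0.27
grasp_force: 0.0
```

Call:
{"method": "play_rows", "body": {
  "moves": [
    [255,[0.059,-0.08,0],[0,0,-0.0032]],
    [255,[0.059,-0.08,0],[0,0,-0.0032]],
    [255,[0.059,-0.08,0],[0,0,-0.0032]],
    [255,[0.059,-0.08,0],[0,0,-0.0032]],
    [255,[0.059,-0.08,0],[0,0,-0.0032]],
    [255,[0.059,-0.08,0],[0,0,-0.0032]],
    [255,[0.059,-0.08,0],[0,0,-0.0032]],
    [255,[0.059,-0.08,0],[0,0,-0.0032]],
    [255,[0.059,-0.08,0],[0,0,-0.0032]],
    [255,[0.059,-0.08,0],[0,0,-0.0032]],
    [255,[0,0,0],[0,0,0]]
  ]
}}

```text
time_s: 1.95
tcp_pos: [0.5752, 0.0476, 0.4045]
tool_rot: [-3.141, 0.002, 2.545]
force: [-0.7, 0.3, 0.7]
finger_gap: 0.004
grasp_force: 0.0
```

Call:
{"method": "play_rows", "body": {
  "moves": [
    [255,[0,0,-0.0345],[0,0,0]],
    [255,[0,0,-0.0345],[0,0,0]],
    [255,[0,0,-0.0345],[0,0,0]],
    [255,[0,0,-0.0345],[0,0,0]],
    [255,[0,0,0],[0,0,0]],
    [255,[0,0,0],[0,0,0]]
  ]
}}

```text
time_s: 2.45
tcp_pos: [0.5724, 0.0524, 0.3621]
tool_rot: [-3.141, -0.002, 2.551]
force: [1.0, -1.3, 1.0]
finger_gap: 0.013
grasp_force: 0.0
```

Call:
{"method": "play_rows", "body": {
  "moves": [
    [255,[0.0046,0.007,0],[0,0,0]],
    [255,[0.0046,0.007,0],[0,0,0]],
    [255,[0.0046,0.007,0],[0,0,0]],
    [255,[0.0046,0.007,0],[0,0,0]]
  ]
}}

```text
time_s: 2.78
tcp_pos: [0.5789, 0.0604, 0.3639]
tool_rot: [3.141, 0.001, 2.55]
force: [-0.2, 1.1, -0.3]
finger_gap: 0.008
grasp_force: 0.0
```

Call:
{"method": "play_rows", "body": {
  "moves": [
    [255,[0.0046,0.007,0],[0,0,0]],
    [255,[0.0046,0.007,0],[0,0,0]],
    [255,[0.0046,0.007,0],[0,0,0]],
    [255,[0.0046,0.007,0],[0,0,0]]
  ]
}}

```text
time_s: 3.12
tcp_pos: [0.5839, 0.0685, 0.3632]
tool_rot: [-3.14, -0.001, 2.55]
force: [-3.1, -0.7, 0.7]
finger_gap: 0.005
grasp_force: 1.4
```

```bash
python3 - <<'E'
from h import *
crop("top",195,140,130,100,6,"pics/t2.png")
E
```

```text
(no output)
```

View pics/t2.png

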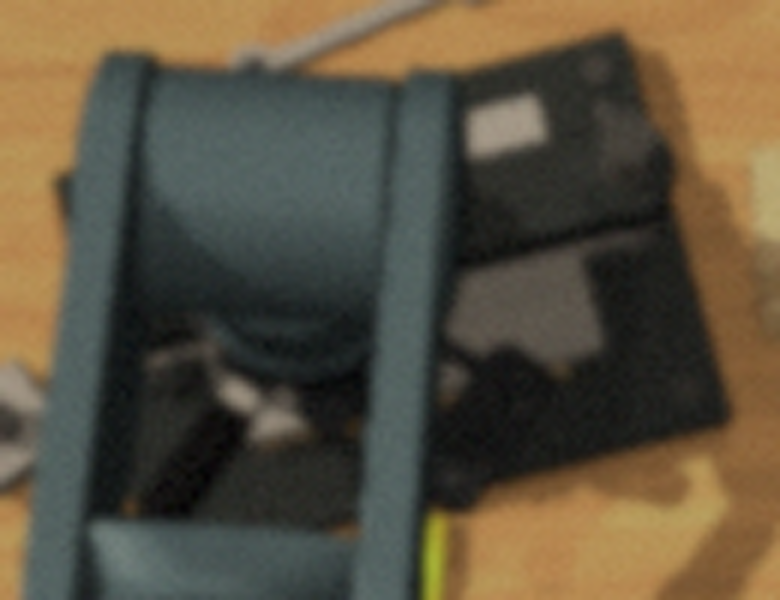

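The arm hides the head from the top camera, so I'll go by force and use the scene camera. The contact force is about 3 N at 28 mm offset, which matches the lever. I'll push on over.

Call:
{"method": "play_rows", "body": {
  "moves": [
    [255,[0.0046,0.0065,0],[0,0,0]],
    [255,[0.0046,0.0065,0],[0,0,0]],
    [255,[0.0046,0.0065,0],[0,0,0]],
    [255,[0.0046,0.0065,0],[0,0,0]]
  ]
}}

```text
time_s: 3.5
tcp_pos: [0.5897, 0.0764, 0.3632]
tool_rot: [-3.142, -0.0, 2.55]
force: [-3.0, -0.2, 0.4]
finger_gap: 0.005
grasp_force: 1.0
```

Call:
{"method": "play_rows", "body": {
  "moves": [
    [255,[0.0046,0.0065,0],[0,0,0]],
    [255,[0.0046,0.0065,0],[0,0,0]],
    [255,[0.0046,0.0065,0],[0,0,0]]
  ]
}}

```text
time_s: 3.75
tcp_pos: [0.5939, 0.0823, 0.3633]
tool_rot: [3.141, 0.0, 2.55]
force: [-1.5, -1.6, -0.1]
finger_gap: 0.008
grasp_force: 0.8
```

```bash
python3 - <<'E'
from h import *
crop("scene",265,165,110,70,7,"pics/s2.png"); print(r.read_state()['force'],r.read_state()['tcp_pos'])
E
```

```text
[-1.7193774   0.35934316  0.21881953] [0.5940655  0.08259062 0.36334375]
```

View pics/s2.png

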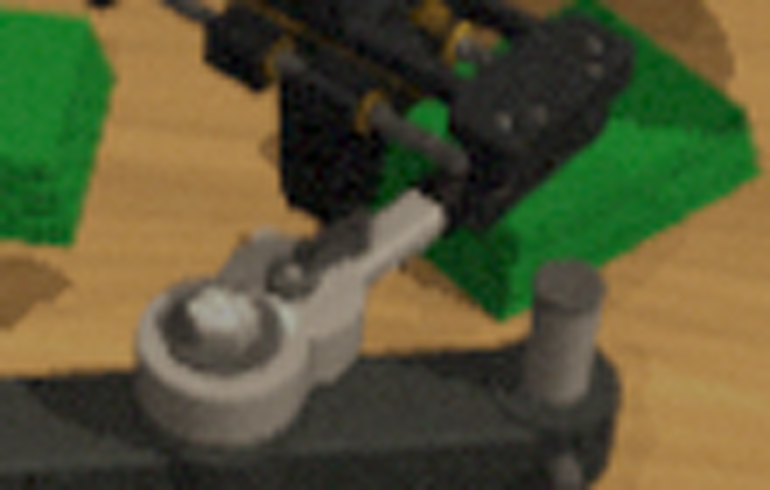

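The lever in the crop now runs from its pivot at (290,275) to its tip at (360,225), close to the handle's centre line but not yet over. I'll keep pushing.

Call:
{"method": "play_rows", "body": {
  "moves": [
    [255,[0.0046,0.0065,0],[0,0,0]],
    [255,[0.0046,0.0065,0],[0,0,0]],
    [255,[0.0046,0.0065,0],[0,0,0]]
  ]
}}

```text
time_s: 4.05
tcp_pos: [0.5982, 0.0878, 0.3635]
tool_rot: [-3.142, 0.001, 2.549]
force: [-0.2, -3.6, -0.7]
finger_gap: 0.005
grasp_force: 1.3
```

Call:
{"method": "play_rows", "body": {
  "moves": [
    [255,[0.0046,0.0065,0],[0,0,0]],
    [255,[0,0,0],[0,0,0]]
  ]
}}

```text
time_s: 4.22
tcp_pos: [0.5996, 0.0901, 0.3635]
tool_rot: [3.141, 0.001, 2.55]
force: [-0.7, -1.4, 1.6]
finger_gap: -0.001
grasp_force: 0.6
```

Call:
{"method": "play_rows", "body": {
  "moves": [
    [255,[0.0046,0.0065,0],[0,0,0]],
    [255,[0,0,0],[0,0,0]]
  ]
}}

```text
time_s: 4.38
tcp_pos: [0.6008, 0.0921, 0.3634]
tool_rot: [3.141, 0.0, 2.55]
force: [-0.4, -1.8, 0.3]
finger_gap: 0.001
grasp_force: 0.7
```

```bash
python3 - <<'E'
from h import *
crop("scene",265,165,110,70,7,"pics/s3.png"); print(r.read_state()['force'],r.read_state()['tcp_pos'])
print(ray("scene",265+290/7,165+275/7,.209),ray("scene",265+360/7,165+225/7,.209))
E
```

```text
[-0.49231372 -0.62143561  0.0392173 ] [0.60075092 0.09207036 0.36343729]
[0.64377928 0.07478675 0.209     ] [0.61588795 0.09607022 0.209     ]
```

View pics/s3.png

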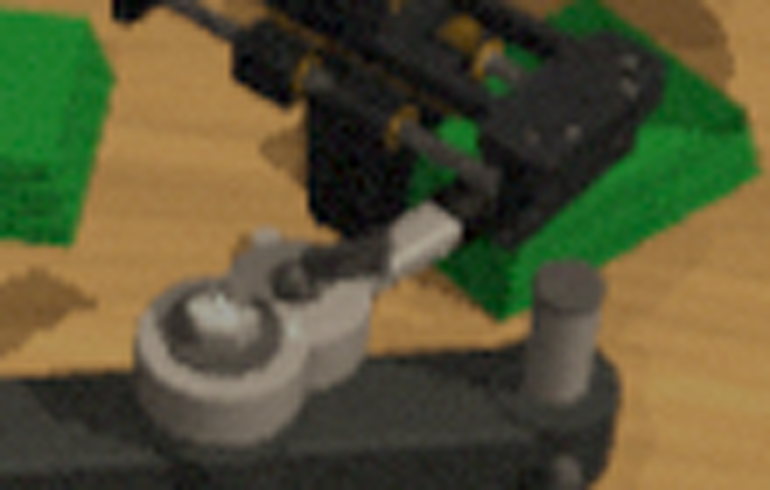

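The lever now runs from (290,280) to (387,250), past the centre line. I'll work out its angle relative to the handle.

```bash
python3 - <<'E'
from h import *
S=np.array([.656,.0545])
Q=lambda x,y,z:ray("scene",265+x/7,165+y/7,z)[:2]
def ang(h,t):
    e=h-S; ph=np.arctan2(e[1],e[0])%(2*np.pi); P=S+.034*np.array([np.cos(ph),np.sin(ph)]); d=t-P
    print('phi',ph,'handle',3.373-ph,'lever',ph-np.arctan2(d[1],d[0])%(2*np.pi),np.linalg.norm(d))
# shank centre near grip, z~.186 top
ang(Q(425,215,.186),Q(362,222,.209))
ang(Q(437,232,.186),Q(388,250,.209))
for a in(.77,.82):
  ph=3.373-a;u=np.array([np.cos(ph),np.sin(ph)])
  for l in(0.0,.2,.45):
    t=S+.034*u+.029*np.array([np.cos(ph-l),np.sin(ph-l)]); p=proj("scene",[*t,.209]); print(a,l,(p-[265,165])*7, 'P',(proj("scene",[*(S+.034*u),.209])-[265,165])*7,'105mm',(proj("scene",[*(S+.1*u),.186])-[265,165])*7)
E
```

```text
phi 2.424880782535691 handle 0.9481192174643094 lever 0.1720471128537846 0.02548874313245396
phi 2.329554400092544 handle 1.0434455999074563 lever 0.54763689929452 0.028023915737592647
0.77 0.0 [336.90311126 194.69370258] P [286.84166294 239.56351351] 105mm [393.88646956 186.73413377]
0.77 0.2 [349.36504457 202.82296409] P [286.84166294 239.56351351] 105mm [393.88646956 186.73413377]
0.77 0.45 [361.52838408 215.05656002] P [286.84166294 239.56351351] 105mm [393.88646956 186.73413377]
0.82 0.0 [344.10777878 198.76819373] P [290.74789987 241.8305954 ] 105mm [405.06584673 192.96729691]
0.82 0.2 [356.03641288 207.31677526] P [290.74789987 241.8305954 ] 105mm [405.06584673 192.96729691]
0.82 0.45 [367.37822844 219.95750444] P [290.74789987 241.8305954 ] 105mm [405.06584673 192.96729691]
```

The lever reads about +0.5 and the handle has crept clockwise slightly, so the lever is probably at its stop. I'll give it a small extra push, back off, and check from the top view with the arm clear.

Call:
{"method": "play_rows", "body": {
  "moves": [
    [255,[0.0042,0.006,0],[0,0,0]],
    [255,[0,0,0],[0,0,0]]
  ]
}}

```text
time_s: 4.6
tcp_pos: [0.602, 0.0939, 0.3633]
tool_rot: [3.141, -0.0, 2.55]
force: [-0.7, -1.6, 0.7]
finger_gap: 0.008
grasp_force: 0.7
```

Call:
{"method": "play_rows", "body": {
  "moves": [
    [255,[-0.02,-0.03,0],[0,0,0]],
    [255,[-0.02,-0.03,0],[0,0,0]],
    [255,[0,0,0.1],[0,0,0]],
    [255,[0,0,0.1],[0,0,0]],
    [168,[-0.1,0,0],[0,0,0]],
    [168,[-0.12,0,0],[0,0,0]],
    [168,[-0.12,0,0],[0,0,0]],
    [168,[-0.12,0,0],[0,0,0]],
    [168,[-0.12,0,0],[0,0,0]],
    [168,[-0.1,0,0],[0,0,0]],
    [168,[0,0,0],[0,0,0]]
  ]
}}

```text
time_s: 5.52
tcp_pos: [0.3813, 0.0759, 0.4225]
tool_rot: [-3.141, -0.002, 2.55]
force: [0.4, -1.1, -0.2]
finger_gap: 0.342
grasp_force: 0.0
```

```bash
python3 - <<'E'
from h import *
crop("top",195,140,130,100,6,"pics/t3.png"); print(r.read_state()['tcp_pos'])
E
```

```text
[0.38357536 0.07560512 0.42328237]
```

View pics/t3.png

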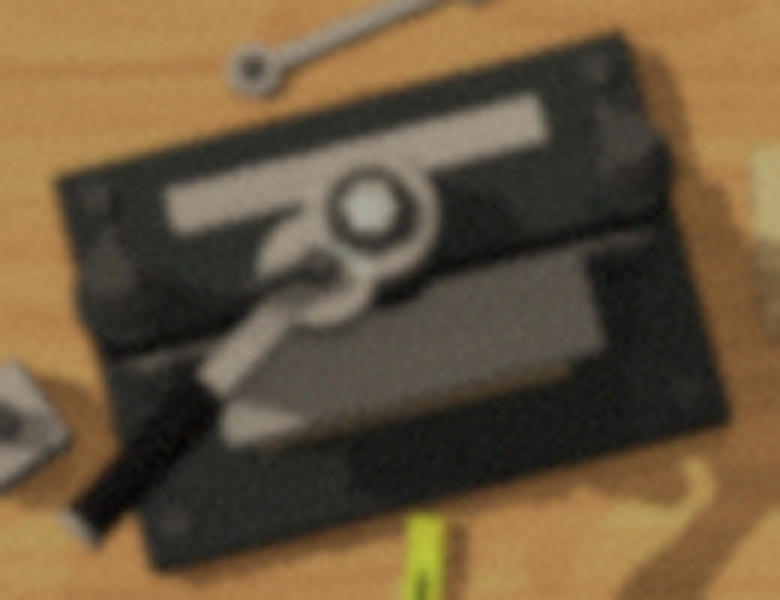

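The lever now runs from (320,265) to about (278,290) in the crop, on the clockwise side, and the handle's grip end is at (85,525). I'll compute the angles.

```bash
python3 - <<'E'
from h import *
S=np.array([.656,.0545])
T=lambda x,y,z:ray("top",195+x/6,140+y/6,z)[:2]
A=T(210,390,.179);B=T(88,520,.179);M=(A+B)/2
ph=np.arctan2(*(M-S)[::-1]);print('phi',ph,'dir AB',np.arctan2(*(B-A)[::-1]),'handle',3.373-ph,M,np.linalg.norm(M-S))
P=S+.034*np.array([np.cos(ph),np.sin(ph)]);print('P px',(proj("top",[*P,.209])-[195,140])*6)
for t in((276,291),(280,287)):
    d=T(*t,.209)-P; print('lever',ph-np.arctan2(d[1],d[0]),np.linalg.norm(d))
for l in(.2,.45):print(l,(proj("top",[*(P+.029*np.array([np.cos(ph-l),np.sin(ph-l)])),.209])-[195,140])*6)
E
```

```text
phi 2.375201360050619 dir AB 2.3816131806037664 handle 0.997798639949381 [0.55161459 0.15499089] 0.14489559088623002
P px [315.51904356 259.34416614]
lever 0.13696250065008764 0.022219678137460525
lever 0.15101769291696332 0.019752812574609337
0.2 [261.40041569 297.45436464]
0.45 [253.64831634 283.30846486]
```

The reading is ambiguous, somewhere between 0.15 and 0.33. I'll measure the dark wing more carefully with an averaged image and a larger crop.

```bash
python3 - <<'E'
from h import *
i=np.mean([r.read_camera("top")[168:204,228:270].astype(float) for _ in range(6)],0)
cv2.imwrite("pics/t4.png",cv2.resize(i[:,:,::-1],None,fx=14,fy=14,interpolation=cv2.INTER_CUBIC).clip(0,255).astype('uint8'))
E
```

```text
(no output)
```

View pics/t4.png

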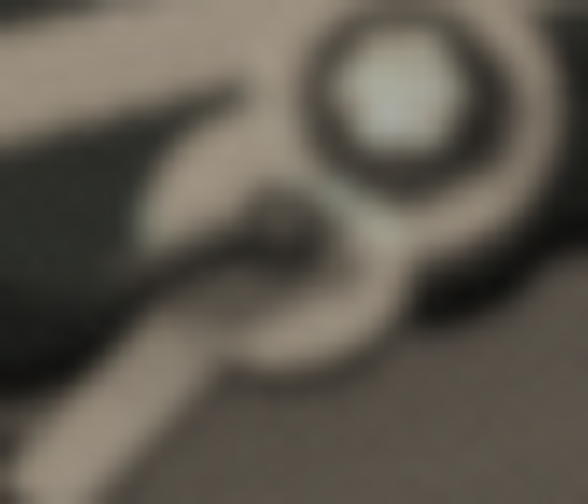

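The wing lies about 0.36 to 0.41 rad clockwise of the handle's line. Since the handle itself gave way when pushed, the lever is at its stop. The first part of the anticlockwise swing will confirm this by force. Next I straddle the grip.

Call:
{"method": "play_rows", "body": {
  "moves": [
    [110,[0.091,0.046,0],[0,0,-0.009]],
    [110,[0.091,0.046,0],[0,0,-0.009]],
    [110,[0.091,0.046,0],[0,0,-0.009]],
    [110,[0.091,0.046,0],[0,0,-0.009]],
    [110,[0.091,0.046,0],[0,0,-0.009]],
    [110,[0.091,0.046,0],[0,0,-0.009]],
    [110,[0,0,0],[0,0,0]]
  ]
}}

```text
time_s: 6.45
tcp_pos: [0.5536, 0.1599, 0.4211]
tool_rot: [-3.141, -0.001, 2.379]
force: [-2.0, 0.4, -0.1]
finger_gap: 0.568
grasp_force: 0.0
```

Call:
{"method": "play_rows", "body": {
  "moves": [
    [110,[0,0,-0.065],[0,0,0]],
    [110,[0,0,-0.065],[0,0,0]],
    [110,[0,0,-0.065],[0,0,0]],
    [110,[0,0,-0.065],[0,0,0]],
    [110,[0,0,-0.065],[0,0,0]],
    [170,[0,0,0],[0,0,0]],
    [170,[0,0,0],[0,0,0]],
    [170,[0,0,0],[0,0,0]],
    [170,[0,0,0],[0,0,0]]
  ]
}}

```text
time_s: 7.2
tcp_pos: [0.5502, 0.1584, 0.3273]
tool_rot: [3.14, 0.001, 2.38]
force: [-1.2, -0.8, -0.4]
finger_gap: 0.336
grasp_force: 0.4
```

```bash
python3 - <<'E'
from h import *
import glob
s=r.read_state();print({k:s[k] for k in('tcp_pos','tool_rot','force','finger_gap','grasp_force')})
crop("scene",265,165,110,70,7,"pics/s4.png")
E
```

```text
{'tcp_pos': array([0.55024553, 0.15843225, 0.32728516]), 'tool_rot': array([3.14017263e+00, 1.44755889e-03, 2.38021709e+00]), 'force': array([-1.20708167, -0.84214855, -0.36867644]), 'finger_gap': 0.33610132960469435, 'grasp_force': 0.4317726893350482}
```

View pics/s4.png

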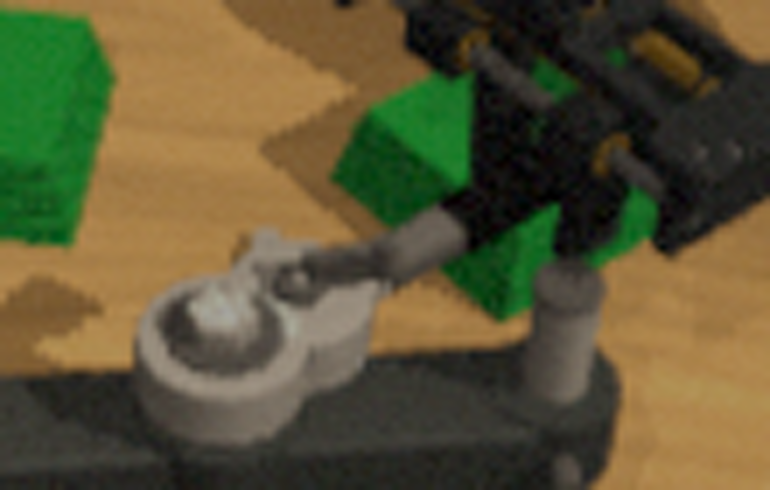

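The fingers straddle the grip and the lever lies over on the clockwise side. I'll work out the arc numbers for the anticlockwise swing.

```bash
cat >> h.py <<'E'
S=np.array([.656,.0545])
def arc(p0,phs,rad=.15):
    p=np.array(p0[:2]);pt=S+rad*np.c_[np.cos(phs),np.sin(phs)]; d=np.diff(np.vstack([p,pt]),axis=0)/.3
    for f,q in zip(phs,d): print(round(f,2),np.round(q,3))
E
python3 - <<'E'
from h import *
arc((.5502,.1584),2.37+.064*np.arange(1,31))
E
```

```text
2.43 [-0.027 -0.021]
2.5 [-0.02  -0.025]
2.56 [-0.018 -0.026]
2.63 [-0.017 -0.027]
2.69 [-0.015 -0.028]
2.75 [-0.013 -0.029]
2.82 [-0.011 -0.03 ]
2.88 [-0.009 -0.031]
2.95 [-0.007 -0.031]
3.01 [-0.005 -0.032]
3.07 [-0.003 -0.032]
3.14 [-0.001 -0.032]
3.2 [ 0.001 -0.032]
3.27 [ 0.003 -0.032]
3.33 [ 0.005 -0.032]
3.39 [ 0.007 -0.031]
3.46 [ 0.009 -0.031]
3.52 [ 0.011 -0.03 ]
3.59 [ 0.013 -0.029]
3.65 [ 0.015 -0.028]
3.71 [ 0.016 -0.027]
3.78 [ 0.018 -0.026]
3.84 [ 0.02  -0.025]
3.91 [ 0.021 -0.024]
3.97 [ 0.023 -0.022]
4.03 [ 0.024 -0.021]
4.1 [ 0.026 -0.019]
4.16 [ 0.027 -0.018]
4.23 [ 0.028 -0.016]
4.29 [ 0.029 -0.014]
```

Call:
{"method": "play_rows", "body": {
  "moves": [
    [170,[-0.027,-0.021,0],[0,0,0.0204]],
    [170,[-0.02,-0.025,0],[0,0,0.0204]],
    [170,[0,0,0],[0,0,0]]
  ]
}}

```text
time_s: 7.5
tcp_pos: [0.5353, 0.1441, 0.327]
tool_rot: [3.141, 0.001, 2.51]
force: [-0.0, -0.2, 0.3]
finger_gap: 0.334
grasp_force: 0.0
```

Call:
{"method": "play_rows", "body": {
  "moves": [
    [170,[-0.018,-0.026,0],[0,0,0.0204]],
    [170,[0,0,0],[0,0,0]]
  ]
}}

```text
time_s: 7.67
tcp_pos: [0.5301, 0.1365, 0.3267]
tool_rot: [3.141, 0.001, 2.572]
force: [-0.4, -0.0, 0.2]
finger_gap: 0.335
grasp_force: 0.0
```

Call:
{"method": "play_rows", "body": {
  "moves": [
    [170,[-0.017,-0.027,0],[0,0,0.0204]],
    [170,[-0.015,-0.028,0],[0,0,0.0204]],
    [170,[-0.013,-0.029,0],[0,0,0.0204]]
  ]
}}

```text
time_s: 7.92
tcp_pos: [0.5171, 0.112, 0.3266]
tool_rot: [3.14, 0.001, 2.765]
force: [0.9, 1.1, -0.1]
finger_gap: 0.333
grasp_force: 0.5
```

Call:
{"method": "play_rows", "body": {
  "moves": [
    [170,[-0.011,-0.03,0],[0,0,0.0204]],
    [170,[-0.009,-0.031,0],[0,0,0.0204]]
  ]
}}

```text
time_s: 8.08
tcp_pos: [0.5109, 0.0936, 0.3265]
tool_rot: [3.141, 0.001, 2.893]
force: [-0.5, 0.8, 0.5]
finger_gap: 0.331
grasp_force: 0.5
```

Call:
{"method": "play_rows", "body": {
  "moves": [
    [170,[-0.007,-0.031,0],[0,0,0.0204]],
    [170,[-0.005,-0.032,0],[0,0,0.0204]]
  ]
}}

```text
time_s: 8.25
tcp_pos: [0.5073, 0.0746, 0.3264]
tool_rot: [3.141, 0.001, 3.021]
force: [-0.3, 2.1, 0.2]
finger_gap: 0.335
grasp_force: 0.6
```

The push stays at about 1 to 2 N over 0.65 rad, so the handle free-wheels anticlockwise. I'll carry on with the swing.

Call:
{"method": "play_rows", "body": {
  "moves": [
    [170,[-0.003,-0.032,0],[0,0,0.0204]],
    [170,[-0.001,-0.032,0],[0,0,0.0204]],
    [170,[0.001,-0.032,0],[0,0,0.0204]],
    [170,[0.003,-0.032,0],[0,0,0.0204]],
    [170,[0.005,-0.032,0],[0,0,0.0204]],
    [170,[0.007,-0.031,0],[0,0,0.0204]],
    [170,[0.009,-0.031,0],[0,0,0.0204]],
    [170,[0.011,-0.03,0],[0,0,0.0204]],
    [170,[0.013,-0.029,0],[0,0,0.0204]],
    [170,[0.015,-0.028,0],[0,0,0.0204]]
  ]
}}

```text
time_s: 9.08
tcp_pos: [0.5255, -0.0183, 0.3262]
tool_rot: [3.141, 0.0, -2.622]
force: [-1.6, 0.7, -1.0]
finger_gap: 0.334
grasp_force: 0.6
```

Call:
{"method": "play_rows", "body": {
  "moves": [
    [170,[0.016,-0.027,0],[0,0,0.0204]],
    [170,[0.018,-0.026,0],[0,0,0.0204]],
    [170,[0.02,-0.025,0],[0,0,0.0204]],
    [170,[0.021,-0.024,0],[0,0,0.0204]],
    [170,[0.023,-0.022,0],[0,0,0.0204]],
    [170,[0.024,-0.021,0],[0,0,0.0204]],
    [170,[0.026,-0.019,0],[0,0,0.0204]],
    [170,[0.027,-0.018,0],[0,0,0.0204]],
    [170,[0.028,-0.016,0],[0,0,0.0204]],
    [170,[0.029,-0.014,0],[0,0,0.0204]],
    [170,[0,0,0],[0,0,0]]
  ]
}}

```text
time_s: 10.0
tcp_pos: [0.5961, -0.0825, 0.3264]
tool_rot: [-3.14, 0.0, -1.982]
force: [-0.0, -0.4, -0.1]
finger_gap: 0.333
grasp_force: 0.0
```

```bash
python3 - <<'E'
from h import *
s=r.read_state();print(s['joint_positions'],s['tcp_pos'],s['force'])
p=s['tcp_pos'][:2]-S;print(np.linalg.norm(p),np.arctan2(p[1],p[0])+2*np.pi)
arc(s['tcp_pos'],4.29-.06*np.arange(1,33))
E
```

```text
[-3.34449497e-01  3.16994335e-01  1.60644570e+00 -2.69654735e-05
  1.21623165e+00 -3.06515195e+00] [ 0.59614616 -0.08245704  0.32635705] [-0.0083896  -0.36783317 -0.09133299]
0.1494647546759931 4.300376151677806
4.23 [-0.032  0.014]
4.17 [-0.026  0.015]
4.11 [-0.025  0.016]
4.05 [-0.024  0.018]
3.99 [-0.023  0.019]
3.93 [-0.022  0.02 ]
3.87 [-0.021  0.022]
3.81 [-0.019  0.023]
3.75 [-0.018  0.024]
3.69 [-0.016  0.025]
3.63 [-0.015  0.026]
3.57 [-0.013  0.027]
3.51 [-0.012  0.028]
3.45 [-0.01   0.028]
3.39 [-0.008  0.029]
3.33 [-0.006  0.029]
3.27 [-0.005  0.03 ]
3.21 [-0.003  0.03 ]
3.15 [-0.001  0.03 ]
3.09 [0.001 0.03 ]
3.03 [0.002 0.03 ]
2.97 [0.004 0.03 ]
2.91 [0.006 0.029]
2.85 [0.008 0.029]
2.79 [0.009 0.028]
2.73 [0.011 0.028]
2.67 [0.013 0.027]
2.61 [0.014 0.026]
2.55 [0.016 0.025]
2.49 [0.017 0.024]
2.43 [0.019 0.023]
2.37 [0.02  0.022]
```

Free-wheel swing is complete, with the handle at about -0.93. Now the tightening stroke, clockwise.

Call:
{"method": "play_rows", "body": {
  "moves": [
    [170,[-0.032,0.014,0],[0,0,-0.0191]],
    [170,[-0.026,0.015,0],[0,0,-0.0191]],
    [170,[-0.025,0.016,0],[0,0,-0.0191]],
    [170,[-0.024,0.018,0],[0,0,-0.0191]],
    [170,[-0.023,0.019,0],[0,0,-0.0191]],
    [170,[-0.022,0.02,0],[0,0,-0.0191]],
    [170,[-0.021,0.022,0],[0,0,-0.0191]]
  ]
}}

```text
time_s: 10.58
tcp_pos: [0.5432, -0.0444, 0.3265]
tool_rot: [-3.138, 0.002, -2.408]
force: [4.8, -1.9, -2.3]
finger_gap: 0.336
grasp_force: 2.5
```

Call:
{"method": "play_rows", "body": {
  "moves": [
    [170,[-0.019,0.023,0],[0,0,-0.0191]],
    [170,[-0.018,0.024,0],[0,0,-0.0191]],
    [170,[-0.016,0.025,0],[0,0,-0.0191]],
    [170,[-0.015,0.026,0],[0,0,-0.0191]]
  ]
}}

```text
time_s: 10.92
tcp_pos: [0.523, -0.0151, 0.3267]
tool_rot: [-3.138, 0.003, -2.648]
force: [5.8, -2.5, -1.5]
finger_gap: 0.333
grasp_force: 2.4
```

Call:
{"method": "play_rows", "body": {
  "moves": [
    [170,[-0.013,0.027,0],[0,0,-0.0191]],
    [170,[-0.012,0.028,0],[0,0,-0.0191]],
    [170,[-0.01,0.028,0],[0,0,-0.0191]],
    [170,[-0.008,0.029,0],[0,0,-0.0191]]
  ]
}}

```text
time_s: 11.25
tcp_pos: [0.5101, 0.0184, 0.3269]
tool_rot: [-3.139, 0.004, -2.888]
force: [4.0, -3.9, -0.9]
finger_gap: 0.335
grasp_force: 2.4
```

Call:
{"method": "play_rows", "body": {
  "moves": [
    [170,[-0.006,0.029,0],[0,0,-0.0191]],
    [170,[-0.005,0.03,0],[0,0,-0.0191]],
    [170,[-0.003,0.03,0],[0,0,-0.0191]]
  ]
}}

```text
time_s: 11.5
tcp_pos: [0.506, 0.0451, 0.3269]
tool_rot: [-3.139, 0.004, -3.068]
force: [4.7, -3.6, -1.4]
finger_gap: 0.335
grasp_force: 2.4
```

Call:
{"method": "play_rows", "body": {
  "moves": [
    [170,[-0.001,0.03,0],[0,0,-0.0191]],
    [170,[0.001,0.03,0],[0,0,-0.0191]],
    [170,[0.002,0.03,0],[0,0,-0.0191]]
  ]
}}

```text
time_s: 11.75
tcp_pos: [0.5066, 0.072, 0.3269]
tool_rot: [-3.14, 0.004, 3.035]
force: [3.0, -5.4, -0.1]
finger_gap: 0.334
grasp_force: 2.4
```

Call:
{"method": "play_rows", "body": {
  "moves": [
    [170,[0.004,0.03,0],[0,0,-0.0191]],
    [170,[0.006,0.029,0],[0,0,-0.0191]]
  ]
}}

```text
time_s: 11.92
tcp_pos: [0.5095, 0.0897, 0.3269]
tool_rot: [-3.14, 0.004, 2.915]
force: [1.7, -4.5, -0.3]
finger_gap: 0.333
grasp_force: 2.3
```

Call:
{"method": "play_rows", "body": {
  "moves": [
    [170,[0.008,0.029,0],[0,0,-0.0191]],
    [170,[0.009,0.028,0],[0,0,-0.0191]]
  ]
}}

```text
time_s: 12.08
tcp_pos: [0.5146, 0.1068, 0.3268]
tool_rot: [-3.14, 0.003, 2.795]
force: [1.2, -5.5, 0.6]
finger_gap: 0.336
grasp_force: 2.3
```

Call:
{"method": "play_rows", "body": {
  "moves": [
    [170,[0.011,0.028,0],[0,0,-0.0191]],
    [170,[0.013,0.027,0],[0,0,-0.0191]]
  ]
}}

```text
time_s: 12.25
tcp_pos: [0.5216, 0.1233, 0.3266]
tool_rot: [-3.141, 0.003, 2.675]
force: [1.6, -5.0, 0.3]
finger_gap: 0.334
grasp_force: 2.3
```

Call:
{"method": "play_rows", "body": {
  "moves": [
    [170,[0.014,0.026,0],[0,0,-0.0191]],
    [170,[0.016,0.025,0],[0,0,-0.0191]]
  ]
}}

```text
time_s: 12.42
tcp_pos: [0.5305, 0.1386, 0.3265]
tool_rot: [-3.141, 0.002, 2.555]
force: [-1.0, -6.1, 1.6]
finger_gap: 0.332
grasp_force: 2.3
```

Call:
{"method": "play_rows", "body": {
  "moves": [
    [170,[0.017,0.024,0],[0,0,-0.0191]],
    [170,[0.019,0.023,0],[0,0,-0.0191]]
  ]
}}

```text
time_s: 12.58
tcp_pos: [0.5411, 0.1527, 0.3263]
tool_rot: [-3.14, 0.002, 2.435]
force: [-0.7, -6.0, 1.3]
finger_gap: 0.332
grasp_force: 2.2
```

Call:
{"method": "play_rows", "body": {
  "moves": [
    [170,[0.02,0.022,0],[0,0,-0.0191]],
    [170,[0,0,0],[0,0,0]]
  ]
}}

```text
time_s: 12.75
tcp_pos: [0.5475, 0.1599, 0.3262]
tool_rot: [3.142, 0.001, 2.377]
force: [-0.9, -2.2, 1.7]
finger_gap: 0.333
grasp_force: 1.0
```

```bash
python3 - <<'E'
from h import *
s=r.read_state();print(s['joint_positions'],s['tcp_pos'],s['force'],s['grasp_force'],s['tool_rot'])
p=s['tcp_pos'][:2]-S;ph=np.arctan2(p[1],p[0]);print(np.linalg.norm(p),ph)
arc(s['tcp_pos'],ph+.06*np.arange(1,33))
E
```

```text
[ 7.63428265e-02  2.52251844e-01  1.68919219e+00 -7.38431092e-04
  1.19945495e+00 -7.29546419e-01] [0.54745893 0.15991967 0.32620255] [-0.90441679 -2.16600044  1.65484433] 1.01875692140311 [3.14153437e+00 9.75394321e-04 2.37695326e+00]
0.15130918971157176 2.370782088500756
2.43 [-0.017 -0.025]
2.49 [-0.019 -0.023]
2.55 [-0.017 -0.024]
2.61 [-0.016 -0.025]
2.67 [-0.014 -0.026]
2.73 [-0.013 -0.027]
2.79 [-0.011 -0.028]
2.85 [-0.009 -0.028]
2.91 [-0.008 -0.029]
2.97 [-0.006 -0.029]
3.03 [-0.004 -0.03 ]
3.09 [-0.002 -0.03 ]
3.15 [-0.001 -0.03 ]
3.21 [ 0.001 -0.03 ]
3.27 [ 0.003 -0.03 ]
3.33 [ 0.005 -0.03 ]
3.39 [ 0.007 -0.029]
3.45 [ 0.008 -0.029]
3.51 [ 0.01  -0.028]
3.57 [ 0.012 -0.028]
3.63 [ 0.013 -0.027]
3.69 [ 0.015 -0.026]
3.75 [ 0.016 -0.025]
3.81 [ 0.018 -0.024]
3.87 [ 0.019 -0.023]
3.93 [ 0.021 -0.022]
3.99 [ 0.022 -0.02 ]
4.05 [ 0.023 -0.019]
4.11 [ 0.024 -0.018]
4.17 [ 0.025 -0.016]
4.23 [ 0.026 -0.015]
4.29 [ 0.027 -0.013]
```

No contact yet after the first stroke, so I swing back for a second.

Call:
{"method": "play_rows", "body": {
  "moves": [
    [170,[-0.017,-0.025,0],[0,0,0.0191]],
    [170,[-0.019,-0.023,0],[0,0,0.0191]],
    [170,[-0.017,-0.024,0],[0,0,0.0191]],
    [170,[-0.016,-0.025,0],[0,0,0.0191]],
    [170,[-0.014,-0.026,0],[0,0,0.0191]],
    [170,[-0.013,-0.027,0],[0,0,0.0191]],
    [170,[-0.011,-0.028,0],[0,0,0.0191]],
    [170,[-0.009,-0.028,0],[0,0,0.0191]],
    [170,[-0.008,-0.029,0],[0,0,0.0191]],
    [170,[-0.006,-0.029,0],[0,0,0.0191]]
  ]
}}

```text
time_s: 13.58
tcp_pos: [0.5073, 0.0803, 0.326]
tool_rot: [3.141, -0.0, 2.985]
force: [-0.3, 1.4, 0.4]
finger_gap: 0.332
grasp_force: 0.5
```

Call:
{"method": "play_rows", "body": {
  "moves": [
    [170,[-0.004,-0.03,0],[0,0,0.0191]],
    [170,[-0.002,-0.03,0],[0,0,0.0191]],
    [170,[-0.001,-0.03,0],[0,0,0.0191]],
    [170,[0.001,-0.03,0],[0,0,0.0191]],
    [170,[0.003,-0.03,0],[0,0,0.0191]],
    [170,[0.005,-0.03,0],[0,0,0.0191]],
    [170,[0.007,-0.029,0],[0,0,0.0191]],
    [170,[0.008,-0.029,0],[0,0,0.0191]],
    [170,[0.01,-0.028,0],[0,0,0.0191]],
    [170,[0.012,-0.028,0],[0,0,0.0191]]
  ]
}}

```text
time_s: 14.42
tcp_pos: [0.5192, -0.008, 0.3258]
tool_rot: [3.141, -0.0, -2.699]
force: [-1.3, 1.1, -0.6]
finger_gap: 0.335
grasp_force: 0.6
```

Call:
{"method": "play_rows", "body": {
  "moves": [
    [170,[0.013,-0.027,0],[0,0,0.0191]],
    [170,[0.015,-0.026,0],[0,0,0.0191]],
    [170,[0.016,-0.025,0],[0,0,0.0191]],
    [170,[0.018,-0.024,0],[0,0,0.0191]],
    [170,[0.019,-0.023,0],[0,0,0.0191]],
    [170,[0.021,-0.022,0],[0,0,0.0191]],
    [170,[0.022,-0.02,0],[0,0,0.0191]],
    [170,[0.023,-0.019,0],[0,0,0.0191]],
    [170,[0.024,-0.018,0],[0,0,0.0191]],
    [170,[0.025,-0.016,0],[0,0,0.0191]],
    [170,[0,0,0],[0,0,0]]
  ]
}}

```text
time_s: 15.33
tcp_pos: [0.579, -0.0746, 0.3261]
tool_rot: [-3.141, 0.0, -2.1]
force: [0.1, 0.0, -0.1]
finger_gap: 0.333
grasp_force: 0.0
```

```bash
cat >> h.py <<'E'
def st():
    s=r.read_state();p=s['tcp_pos'][:2]-S;ph=np.arctan2(p[1],p[0])%(2*np.pi);f=s['force'][:2]
    print('t',s['time_s'],'phi',ph,'rad',np.linalg.norm(p),'Ft',f@[-np.sin(ph),np.cos(ph)],'Fr',f@[np.cos(ph),np.sin(ph)],'g',s['grasp_force']); return s,ph
E
python3 - <<'E'
from h import *
s,ph=st();print(s['tool_rot'],s['joint_positions'][5])
arc(s['tcp_pos'],ph-.05*np.arange(1,37))
E
```

```text
t 15.3333 phi 4.174672998882548 rad 0.15028020423252939 Ft 0.03132020252073295 Fr -0.0758856933113805 g 0.0
[-3.14058687e+00  4.43567360e-04 -2.09997483e+00] -2.943820812273945
4.12 [-0.021  0.014]
4.07 [-0.02   0.014]
4.02 [-0.02   0.015]
3.97 [-0.019  0.016]
3.92 [-0.018  0.017]
3.87 [-0.017  0.018]
3.82 [-0.016  0.019]
3.77 [-0.015  0.02 ]
3.72 [-0.014  0.021]
3.67 [-0.013  0.021]
3.62 [-0.012  0.022]
3.57 [-0.011  0.022]
3.52 [-0.01   0.023]
3.47 [-0.009  0.023]
3.42 [-0.008  0.024]
3.37 [-0.006  0.024]
3.32 [-0.005  0.024]
3.27 [-0.004  0.025]
3.22 [-0.003  0.025]
3.17 [-0.001  0.025]
3.12 [-0.     0.025]
3.07 [0.001 0.025]
3.02 [0.002 0.025]
2.97 [0.004 0.025]
2.92 [0.005 0.025]
2.87 [0.006 0.024]
2.82 [0.007 0.024]
2.77 [0.008 0.024]
2.72 [0.01  0.023]
2.67 [0.011 0.023]
2.62 [0.012 0.022]
2.57 [0.013 0.021]
2.52 [0.014 0.021]
2.47 [0.015 0.02 ]
2.42 [0.016 0.019]
2.37 [0.017 0.018]
```

Call:
{"method": "play_rows", "body": {
  "moves": [
    [170,[-0.021,0.014,0],[0,0,-0.0159]],
    [170,[-0.02,0.014,0],[0,0,-0.0159]],
    [170,[-0.02,0.015,0],[0,0,-0.0159]],
    [170,[-0.019,0.016,0],[0,0,-0.0159]],
    [170,[-0.018,0.017,0],[0,0,-0.0159]],
    [170,[-0.017,0.018,0],[0,0,-0.0159]]
  ]
}}

```text
time_s: 15.83
tcp_pos: [0.5434, -0.0452, 0.3261]
tool_rot: [-3.141, 0.001, -2.406]
force: [1.1, -0.0, -0.1]
finger_gap: 0.335
grasp_force: 0.6
```

Call:
{"method": "play_rows", "body": {
  "moves": [
    [170,[-0.016,0.019,0],[0,0,-0.0159]],
    [170,[-0.015,0.02,0],[0,0,-0.0159]]
  ]
}}

```text
time_s: 16.0
tcp_pos: [0.5343, -0.0337, 0.3262]
tool_rot: [-3.14, 0.001, -2.505]
force: [3.4, -2.5, -2.1]
finger_gap: 0.337
grasp_force: 2.1
```

Call:
{"method": "play_rows", "body": {
  "moves": [
    [170,[-0.014,0.021,0],[0,0,-0.0159]],
    [170,[-0.013,0.021,0],[0,0,-0.0159]]
  ]
}}

```text
time_s: 16.17
tcp_pos: [0.5264, -0.0214, 0.3262]
tool_rot: [-3.139, 0.002, -2.605]
force: [4.6, -4.0, -2.1]
finger_gap: 0.333
grasp_force: 3.0
```

```bash
python3 -c "from h import *;st()"
```

```text
t 16.1667 phi 3.6712956569700648 rad 0.1501726548863857 Ft 5.835737489496994 Fr -1.9670597724970136 g 2.984953746199608
```

Call:
{"method": "play_rows", "body": {
  "moves": [
    [170,[-0.012,0.022,0],[0,0,-0.0159]],
    [170,[-0.011,0.022,0],[0,0,-0.0159]]
  ]
}}

```text
time_s: 16.33
tcp_pos: [0.5197, -0.0084, 0.3262]
tool_rot: [-3.139, 0.002, -2.705]
force: [6.2, -4.5, -4.9]
finger_gap: 0.335
grasp_force: 3.8
```

```bash
python3 -c "from h import *;st()"
```

```text
t 16.3333 phi 3.57388783209004 rad 0.15008406953500825 Ft 6.696304718052209 Fr -3.7047321289737702 g 3.841653987765312
```

Call:
{"method": "play_rows", "body": {
  "moves": [
    [170,[-0.005,0.0115,0],[0,0,-0.008]],
    [170,[-0.005,0.0115,0],[0,0,-0.008]]
  ]
}}

```text
time_s: 16.5
tcp_pos: [0.5168, -0.0016, 0.3262]
tool_rot: [-3.138, 0.003, -2.754]
force: [6.2, -5.6, -5.4]
finger_gap: 0.331
grasp_force: 4.2
```

Call:
{"method": "play_rows", "body": {
  "moves": [
    [170,[-0.0045,0.0115,0],[0,0,-0.008]],
    [170,[-0.0045,0.0115,0],[0,0,-0.008]]
  ]
}}

```text
time_s: 16.67
tcp_pos: [0.5144, 0.005, 0.3263]
tool_rot: [-3.138, 0.003, -2.805]
force: [6.3, -6.1, -5.0]
finger_gap: 0.332
grasp_force: 4.5
```

```bash
python3 -c "from h import *;st()"
```

```text
t 16.6667 phi 3.4776425936468454 rad 0.15002151091462793 Ft 7.817724523632224 Fr -3.989101437439404 g 4.520701132714748
```

Call:
{"method": "play_rows", "body": {
  "moves": [
    [170,[-0.004,0.012,0],[0,0,-0.008]],
    [170,[-0.004,0.012,0],[0,0,-0.008]]
  ]
}}

```text
time_s: 16.83
tcp_pos: [0.5121, 0.012, 0.3263]
tool_rot: [-3.138, 0.004, -2.855]
force: [8.1, -7.2, -5.1]
finger_gap: 0.335
grasp_force: 4.9
```

```bash
python3 -c "from h import *;st()"
```

```text
t 16.8333 phi 3.4284888439001944 rad 0.150048862806445 Ft 9.244019604268138 Fr -5.739052681180459 g 4.925061017274857
```

Call:
{"method": "play_rows", "body": {
  "moves": [
    [170,[-0.0035,0.012,0],[0,0,-0.008]],
    [170,[-0.0035,0.012,0],[0,0,-0.008]]
  ]
}}

```text
time_s: 17.0
tcp_pos: [0.5101, 0.0191, 0.3264]
tool_rot: [-3.137, 0.004, -2.905]
force: [7.7, -8.7, -6.3]
finger_gap: 0.338
grasp_force: 5.3
```

```bash
python3 -c "from h import *;st()"
```

```text
t 17.0 phi 3.3799172882652018 rad 0.1501368146057142 Ft 10.303996998252961 Fr -5.419089442340177 g 5.300183370709419
```

The push is about 10.3 N by force and about 10.9 N by travel since contact, which is on target. I'll ease back to let the spring-back out, then open and lift clear.

Call:
{"method": "play_rows", "body": {
  "moves": [
    [170,[0.008,-0.024,0],[0,0,0.0159]],
    [170,[0.009,-0.023,0],[0,0,0.0159]],
    [170,[0.01,-0.023,0],[0,0,0.0159]],
    [170,[0.011,-0.022,0],[0,0,0.0159]]
  ]
}}

```text
time_s: 17.33
tcp_pos: [0.5205, -0.0077, 0.3261]
tool_rot: [-3.141, 0.0, -2.701]
force: [-0.9, 0.4, -0.2]
finger_gap: 0.333
grasp_force: 0.1
```

Call:
{"method": "play_rows", "body": {
  "moves": [
    [100,[0,0,0],[0,0,0]],
    [100,[0,0,0],[0,0,0]],
    [100,[0,0,0],[0,0,0]],
    [100,[0,0,0],[0,0,0]],
    [100,[0,0,0],[0,0,0]],
    [100,[0,0,0],[0,0,0]]
  ]
}}

```text
time_s: 17.83
tcp_pos: [0.5207, -0.0074, 0.3258]
tool_rot: [3.141, -0.0, -2.701]
force: [0.3, 0.1, 1.1]
finger_gap: 0.606
grasp_force: 0.1
```

Call:
{"method": "play_rows", "body": {
  "moves": [
    [100,[0,0,0.03],[0,0,0]],
    [100,[0,0,0.05],[0,0,0]],
    [100,[0,0,0.08],[0,0,0]],
    [100,[0,0,0.1],[0,0,0]],
    [100,[0,0,0.1],[0,0,0]],
    [100,[-0.1,0,0],[0,0,0]],
    [100,[-0.1,0,0],[0,0,0]],
    [100,[-0.1,0,0],[0,0,0]],
    [100,[-0.1,0,0],[0,0,0]],
    [100,[0,0,0],[0,0,0]],
    [100,[0,0,0],[0,0,0]]
  ]
}}

```text
time_s: 18.75
tcp_pos: [0.4, -0.0075, 0.4347]
tool_rot: [-3.14, 0.002, -2.702]
force: [0.2, -0.5, 0.3]
finger_gap: 0.609
grasp_force: 0.0
```

```bash
python3 - <<'E'
from h import *
st()
i=r.read_camera("top"); hsv=cv2.cvtColor(i,cv2.COLOR_RGB2HSV)
# handle angle from silver shank/black grip: darkest thin band on wood in front of press is checked by green/yellow bystander masks vs. first picture
o=cv2.cvtColor(cv2.imread("pics/top0.png"),cv2.COLOR_BGR2HSV)
for n,lo,hi in(('knife',(25,120,120),(35,255,255)),('blue',(105,120,60),(125,255,255)),('red',(0,200,100),(5,255,255))):
    print(n,[np.round(cv2.moments(cv2.inRange(q,lo,hi),True)['m10']/max(1,cv2.moments(cv2.inRange(q,lo,hi),True)['m00']),1) for q in(o,hsv)])
E
```

```text
t 18.75 phi 3.379170748144547 rad 0.26338484830672687 Ft 0.5342747742810686 Fr -0.08947303568425756 g 0.0
knife [np.float64(267.8), np.float64(255.7)]
blue [np.float64(438.8), np.float64(438.8)]
red [np.float64(128.0), np.float64(128.2)]
```

The cup and tape have not moved. The shift in the knife mask comes from the arm covering it, since the tool never went below 0.15 m. Handing in.

```bash
python3 -c "from workcell import r;print(r.finish_job())"
```

```text
the job is handed in; nothing more can be done
None
```

The job is handed in at about 19 s: the lever is over to tighten, the handle swung freely back anticlockwise (1–2 N), and the plate was wound down in two strokes to about 10.5 N at the grip and let go; I judged the plate by force and travel, not by a final picture.

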